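# Dial the wheel lock of the cleaning-supplies chest and draw its bolt

## Task

Unlock the grey chest: without touching the middle thumbwheel's setting (it already shows two pips), press gently on the sprung left wheel and roll it until three pips face straight up, and roll the right wheel in the same way until five pips face straight up. Then slide the bolt by its knob at the right end of the lid fully to the right and let go, with the wheels still showing 3 - 2 - 5. Do not press hard on the wheels, and leave the tea light on the lid and everything else where it stands.

Things in the scene. Friction and masses are not known exactly. Their poses are not given: they have to be found in the camera images.
- chest: grey steel chest, fixed to the worktop, 146 (x) by 228 (y) by 75 mm high; three thumbwheels and, at the right end, a bolt stand on its flat lid. Origin: on the worktop under the middle wheel; the chest reaches 52 mm to -x, 94 mm to +x, 83 mm to +y (left) and 145 mm to -y (right) of it. x points across the chest away from the robot, y to the left along the row of wheels, z up.
- slot_left (a point): point on the lid (75 mm up) exactly below the crown of the left (+y) wheel; wheels are 46 mm apart in y. The crown stands 12 to 26 mm above this point, different for each wheel and run: feel for it. The wheel is sprung: it yields from about 2.5 N, sinks 1 mm per 0.9 N and meets a hard stop at 6 mm (8 N). Over 16 N is too hard.
- wheel_left (a joint): turn of the left (+y) thumbwheel (rad, endless, counts on over full turns): (n-1) x 1.0472, plus or minus whole turns of 6.2832, when n pips are straight up; it grows as the wheel's top rolls along the chest's +x. Wanted: three pips. White drum, 26 mm radius, 20 mm wide, axle along the chest's y; dark pips 1 to 6 evenly round the rim, like a die. Needs 2 N at the rim (pressed below 4 N it slips); stays where left.
- slot_middle (a point): point on the lid (75 mm up) exactly below the crown of the middle wheel; wheels are 46 mm apart in y. The crown stands 12 to 26 mm above this point, different for each wheel and run: feel for it. The wheel is sprung: it yields from about 2.5 N, sinks 1 mm per 0.9 N and meets a hard stop at 6 mm (8 N). Over 16 N is too hard.
- wheel_middle (a joint): turn of the middle thumbwheel (rad, endless, counts on over full turns): (n-1) x 1.0472, plus or minus whole turns of 6.2832, when n pips are straight up; it grows as the wheel's top rolls along the chest's +x. Already shows two pips and is to be left so. White drum, 26 mm radius, 20 mm wide, axle along the chest's y; dark pips 1 to 6 evenly round the rim, like a die. Needs 2 N at the rim (pressed below 4 N it slips); stays where left.
- slot_right (a point): point on the lid (75 mm up) exactly below the crown of the right (-y) wheel; wheels are 46 mm apart in y. The crown stands 12 to 26 mm above this point, different for each wheel and run: feel for it. The wheel is sprung: it yields from about 2.5 N, sinks 1 mm per 0.9 N and meets a hard stop at 6 mm (8 N). Over 16 N is too hard.
- wheel_right (a joint): turn of the right (-y) thumbwheel (rad, endless, counts on over full turns): (n-1) x 1.0472, plus or minus whole turns of 6.2832, when n pips are straight up; it grows as the wheel's top rolls along the chest's +x. Wanted: five pips. White drum, 26 mm radius, 20 mm wide, axle along the chest's y; dark pips 1 to 6 evenly round the rim, like a die. Needs 2 N at the rim (pressed below 4 N it slips); stays where left.
- bolt_knob (a point): centre of the grip of the bolt's knob, 19 mm above the lid; it moves with the bolt. Upright dark round knob, 18 mm across, gripped from 10 to 28 mm above the lid, on a flat plate between two rails 5 mm high and 32 mm apart. Locked, it stands 96 mm to -y of the middle wheel, 50 mm from the right wheel.
- bolt (a joint): travel of the bolt (m): 0 locked (home, towards the wheels), 0.025 fully drawn, at its stop to the right (chest's -y). Drags with about 4 N. Blocked within, after less than 2 mm, unless the wheels show 3 - 2 - 5, each within about 0.16 rad of straight up.
- candle: tea light, 38 mm wide, 15 mm high, standing on the chest's lid at its back left corner; a bystander, not to be moved. Origin at the centre of its underside.
- soap: bar of soap, 58x84x26 mm, on the worktop; a bystander, not to be moved. Origin at the centre of its underside.
- tube: squeeze tube lying on the worktop, 63x189x42 mm; a bystander, not to be moved. Origin at the centre of its underside.
- salt_mill: white salt shaker, 44 mm wide, 90 mm high; a bystander, not to be moved. Origin at the centre of its underside.
- spice_jar: glass spice jar, 44 mm wide, 109 mm high; a bystander, not to be moved. Origin at the centre of its underside.
- dropper: small dropper bottle, 33 mm wide, 102 mm high; a bystander, not to be moved. Origin at the centre of its underside.

How it is judged:
On the way, in this order (a step that is already met when the one before it is completed fails the run):
1. with the bolt still home, the left wheel shows three pips, the middle two and the right five ((value of joint wheel_left between -10.772 and -10.172 rad or value of joint wheel_left between -4.4888 and -3.8888 rad or value of joint wheel_left between 1.7944 and 2.3944 rad or value of joint wheel_left between 8.0776 and 8.6776 rad or value of joint wheel_left between 14.3608 and 14.9608 rad) and (value of joint wheel_middle between -11.8192 and -11.2192 rad or value of joint wheel_middle between -5.536 and -4.936 rad or value of joint wheel_middle between 0.7472 and 1.3472 rad or value of joint wheel_middle between 7.0304 and 7.6304 rad or value of joint wheel_middle between 13.3136 and 13.9136 rad) and (value of joint wheel_right between -8.6776 and -8.0776 rad or value of joint wheel_right between -2.3944 and -1.7944 rad or value of joint wheel_right between 3.8888 and 4.4888 rad or value of joint wheel_right between 10.172 and 10.772 rad or value of joint wheel_right between 16.4552 and 17.0552 rad) and value of joint bolt below 0.004 m), for 0.2 s.
2. the bolt is drawn to its stop (value of joint bolt above 0.022 m), for 0.2 s.
At the end, for the whole second after the job is handed in: The bolt stands drawn to its stop (at least 22 of 25 mm), the wheels show 3 - 2 - 5 from left to right, each number within 0.3 rad of straight up, and the bolt and wheels are let go ((value of joint wheel_left between -10.772 and -10.172 rad or value of joint wheel_left between -4.4888 and -3.8888 rad or value of joint wheel_left between 1.7944 and 2.3944 rad or value of joint wheel_left between 8.0776 and 8.6776 rad or value of joint wheel_left between 14.3608 and 14.9608 rad) and (value of joint wheel_middle between -11.8192 and -11.2192 rad or value of joint wheel_middle between -5.536 and -4.936 rad or value of joint wheel_middle between 0.7472 and 1.3472 rad or value of joint wheel_middle between 7.0304 and 7.6304 rad or value of joint wheel_middle between 13.3136 and 13.9136 rad) and (value of joint wheel_right between -8.6776 and -8.0776 rad or value of joint wheel_right between -2.3944 and -1.7944 rad or value of joint wheel_right between 3.8888 and 4.4888 rad or value of joint wheel_right between 10.172 and 10.772 rad or value of joint wheel_right between 16.4552 and 17.0552 rad) and value of joint bolt above 0.022 m); the robot touches nothing.
It fails at once if a wheel is pressed with more than 16 N (contact force between any of the fingers, the arm and wheel_left above 16 N or contact force between any of the fingers, the arm and wheel_middle above 16 N or contact force between any of the fingers, the arm and wheel_right above 16 N).
It fails at once if the middle wheel is turned off its number (by more than 0.3 rad) (not (value of joint wheel_middle between -11.8192 and -11.2192 rad or value of joint wheel_middle between -5.536 and -4.936 rad or value of joint wheel_middle between 0.7472 and 1.3472 rad or value of joint wheel_middle between 7.0304 and 7.6304 rad or value of joint wheel_middle between 13.3136 and 13.9136 rad)).
It fails at once if a bystander is moved by more than 20 mm (distance of any of candle, soap, tube, salt_mill, spice_jar, dropper from where it was at the start of the episode above 0.02 m).
It also fails if it takes over 61 s, if anything falls off the work surface, if the arm or the gripper's body presses on something with over 40 N, if the wrist force passes 120 N, or if a joint passes its speed limit or range.

## Robot

A 6-joint arm with a two-finger parallel gripper is mounted at the origin on a cart in front of the work surface, level with it; the furniture and walls round the work are solid. World frame = base frame: x ahead of the robot, y to its left, z up, the work surface at z = 0. Lengths are in m, angles in rad, forces in N, time in s.
With the tool pointing down it reaches from about 0.3 to 0.775 m from the base axis. Payload 14.6 kg.
Tool frame: the origin (TCP) lies at the very end of the fingers, on their centre line; the grasp point (between the pads) lies 19 mm behind it; z points along the fingers, y is the line along which they close (so a half turn about z gives the same grasp; the last joint's range is limited). The gripper opens to 94 mm and grips with 3 to 60 N. Pads are 16 mm wide; open, the fingers measure 119 mm over their backs; the gripper's body (75 mm by 177 mm) begins 78 mm behind the grasp point.
Start: joints at [1.124, 0.3, 1.521, -0, 1.321, -0.067], TCP at [0.204, 0.511, 0.205] pointing down, gripper open.
Joint ranges: [-3.03, 3.03], [-0.79, 2.21], [0.23, 2.52], [-1.04, 4.18], [0, 3.07], [-2.55, 2.55]. Speed limits (rad/s): [2.22, 2.22, 2.57, 3.14, 3.14, 3.14].

## Interface

Orientations are given as [roll, pitch, yaw] about the fixed x, y, z axes, in that order (R = Rz(yaw) Ry(pitch) Rx(roll)).
In Python, from station import telemetry, cams, hand_in, nets gives the robot as it stands.
- The arm moves only by the tool move_arm, never from a script. Its argument "increments" is a list of rows, each a list of 4 numbers: the shift along the tool's x, y, z in m, then the turn about the tool's z in rad. In form: [[tx, ty, tz, roll], ...]. A call has 1 to 20 rows; each row shifts and turns the commanded pose from where the row before left it, along the tool's axes as they then stand; what a row does not reach is not made up. A row lasts 1/8 s, in which the tool goes at most 62.5 mm and 10.7 degrees, less where a joint would pass 70% of its speed; a pose out of reach is approached as far as the arm can. A call is refused whole if a number of a shift passes 0.0625 or a number of a turn 0.188, either way. A call with a gripper value outside its range is refused whole. "grip" is the opening, from 0 (shut) to 1 (fully open), set as the call begins (left out, the last holds). The fingers move at their own pace and stop on an object; "force" is the grip in N (left out, the last holds). Time passes only in rows, so rows that do not move let the fingers close. It gives the time, the measured TCP pose, the force, the opening and the grip force at its end, in the units of the state.
- telemetry.get_obs(): the state, without advancing time (a new reading comes with each control period).
- cams.camera(name): name is "scene" or "side" or "wrist"; returns the picture (384x512x3 uint8, blue, green, red); there is no depth.
- cams.camera_model(name): a dict with "intrinsics" (3x3 intrinsics, pixels), "xyz" and "attitude" of the camera in the world; the wrist camera has in their place "T_tool_cam" (4x4, takes a point from camera to tool coordinates, whose origin is the TCP and whose axes are the flange's). Camera axes: x right, y up, looking along -z (the intrinsics and any distortion apply to the point x, -y, -z); pixel columns grow to the right and rows downward; lengths in m; the calibration is good to about 2 mm. The wrist camera is an equidistant fisheye: a pixel r from the principal point sees the ray r / f radians off the axis. A picture is of the moment at which its call begins: read the wrist's pose just before it. camera_model takes no time and is no camera call.
- hand_in(): hands the job in; it is judged then, once.
Trained networks look in the newest picture that a camera, given by its name, has taken for a name from the list of things; names that differ only in an ending like _2 or _b are one class to them, and where a whole thing is asked for, a point or a joint stands for the part that bears it (a point fixed in the world has none). Each returns a list of dicts, best first, with "conf" (0 to 1); they miss things now and then, are a little off and sometimes report something else, mostly with a low value. They report only what shows in the picture. A call takes as long as a camera call.
- nets.search_frame(camera, query): "extent" ([left, top, right, bottom] in pixels, round what is visible of it).
- nets.mark_of(camera, query): "centre" ([column, row] in pixels: a listed point, or the origin of a listed thing).
The state is a dict: "time_s": time; "qpos": joint angles; "joint_vel": joint speeds; "tau": joint torques, N m; "ee_pos": TCP position; "eef_rot": TCP orientation; "force": force on the tool from outside, world axes, zero at the start; "moment": the same for the moment, N m; "grip_width": finger opening in m; "grip_force": force on a finger pad.
Only numpy, scipy, OpenCV 4.12 (cv2) and the standard library are available. Lean on these libraries where they do the work, as an engineer would, in place of code of your own. Each camera call takes 0.05 s, during which the arm holds its last target. There are 200 camera calls.

## Working session

There is one attempt and no reset: what is moved stays moved. The work goes in short steps, Python scripts to look and compute and a tool call to move; the robot and the scene stay as the last step left them, time stands still between calls to the robot, and variables do not carry over. Pictures are saved under pics/ and viewed, at most 10 in all, crops included, and the job is handed in when it is done.

Besides the shell and the picture viewer there is one more tool, called after "Request:" as a command line: name --pt "numbers of a row" for each row, then --argument value for the rest. move_arm: Moves the arm, as the interface text tells. Its arguments: {"type":"object","properties":{"increments":{"type":"array"},"grip":{"type":"number"},"force":{"type":"number"}},"required":["increments"]}

```bash
mkdir -p pics; cat > h.py <<'E'
import numpy as np,cv2
from scipy.spatial.transform import Rotation as R
from station import telemetry,cams,hand_in,nets
def ray(name,px):
    m=cams.camera_model(name);K=np.array(m["intrinsics"])
    d=np.linalg.inv(K)@[px[0],px[1],1.];d=np.array([d[0],-d[1],-d[2]])
    a=np.array(m["attitude"]);A=a if a.shape==(3,3) else R.from_euler('xyz',a).as_matrix()
    return np.array(m["xyz"]),A@d
def atz(name,px,z):
    o,d=ray(name,px);return o+d*(z-o[2])/d[2]
E
python3 - <<'E'
from h import *
o=telemetry.get_obs();print(o)
a=cams.camera("scene");b=cams.camera("side")
cv2.imwrite("pics/a.png",np.hstack([a,b])[:, :]) if 0 else (cv2.imwrite("pics/a.png",a),cv2.imwrite("pics/b.png",b))
for n in("scene","side"):
    print({k:np.round(v,4).tolist() if not isinstance(v,str) else v for k,v in cams.camera_model(n).items()})
    for q,z in(("chest",0),("slot_left",.075),("slot_middle",.075),("slot_right",.075),("bolt_knob",.094),("candle",.075)):
        for r in nets.mark_of(n,q)[:1]:print(n,q,round(r["conf"],2),np.round(r["centre"],1),np.round(atz(n,r["centre"],z),4))
E
```

```text
{'time_s': 0.0, 'qpos': array([ 1.12438114e+00,  3.00485252e-01,  1.52159388e+00,  2.08433424e-05,
        1.32072402e+00, -6.66047602e-02]), 'joint_vel': array([ 2.96703317e-03, -2.03398132e-05, -1.18743731e-03, -2.86443436e-04,
        3.90931818e-04, -3.44817575e-04]), 'tau': array([-3.03644221e-03, -5.31812239e+01, -3.52721035e+01,  7.08875502e-02,
        2.44569022e-02, -7.80450205e-05]), 'ee_pos': array([0.20379055, 0.51055567, 0.20487316]), 'eef_rot': array([-3.14038618e+00, -1.00709283e-04,  2.76177699e+00]), 'force': array([ 0.42555654,  1.17602813, -0.06681162]), 'moment': array([-0.0479864 ,  0.02035941,  0.00749516]), 'grip_force': 0.0, 'grip_width': 0.09381723695584682}
{'intrinsics': [[450.3324, 0.0, 257.6931], [0.0, 450.3324, 190.1229], [0.0, 0.0, 1.0]], 'xyz': [-0.2836, 0.7805, 0.9192], 'attitude': [0.9111, 0.0148, -2.4153]}
scene slot_left 0.59 [290.3 168.8] [ 0.443  -0.1784  0.075 ]
scene slot_middle 0.85 [296.4 165.4] [ 0.4398 -0.2066  0.075 ]
scene slot_right 0.88 [303.9 155.6] [ 0.4562 -0.2692  0.075 ]
{'intrinsics': [[433.6528, 0.0, 252.3973], [0.0, 433.6528, 194.2583], [0.0, 0.0, 1.0]], 'xyz': [-0.3404, -0.5381, 0.6071], 'attitude': [1.0577, 0.0206, -1.0]}
side chest 0.94 [330.4 241. ] [ 0.4638 -0.2276  0.    ]
side slot_left 0.47 [315.4 279.6] [ 0.238  -0.2919  0.075 ]
side slot_middle 0.95 [330.6 214.5] [ 0.4605 -0.2241  0.075 ]
side slot_right 0.93 [354.2 224.4] [ 0.4491 -0.2852  0.075 ]
side bolt_knob 0.56 [376.7 222.3] [ 0.4531 -0.3322  0.094 ]
side candle 0.57 [334.1 197.7] [ 0.5361 -0.2     0.075 ]
```

```bash
python3 -c "
from station import cams;print(cams.camera_model('wrist'))"
```

```text
{'intrinsics': array([[297.31863964,   0.        , 256.13367559],
       [  0.        , 297.31863964, 196.00311763],
       [  0.        ,   0.        ,   1.        ]]), 'T_tool_cam': array([[ 1.42926574e-04,  9.69415072e-01,  2.45426971e-01,
         7.06118434e-02],
       [ 9.99999911e-01, -4.08269955e-05, -4.21095757e-04,
         6.71355923e-04],
       [-3.98196527e-04,  2.45427009e-01, -9.69414991e-01,
        -1.79577016e-01],
       [ 0.00000000e+00,  0.00000000e+00,  0.00000000e+00,
         1.00000000e+00]])}
```

View pics/a.png

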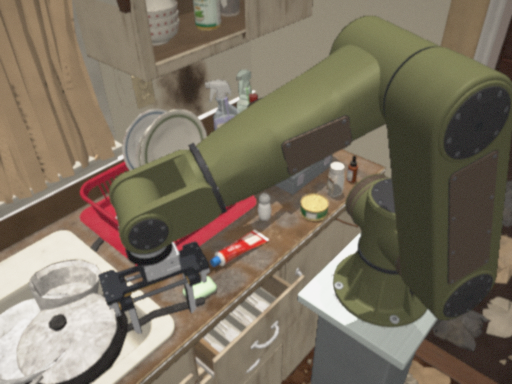

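View pics/b.png

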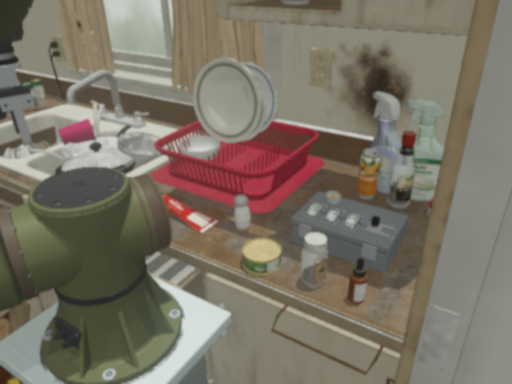

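The scene camera's view of the chest is blocked by the arm. In the side view the wheels are near (314,210), (331,215) and (353,220), and the knob is near (376,222). So the chest is around (0.46,-0.22), and I'll move the wrist camera over it.

Request:
move_arm --pt "-0.032 -0.04 -0.004 0" --pt "-0.032 -0.04 -0.004 0" --pt "-0.032 -0.04 -0.004 0" --pt "-0.032 -0.04 -0.004 0" --pt "-0.032 -0.04 -0.004 0" --pt "-0.032 -0.04 -0.004 0" --pt "-0.032 -0.04 -0.004 0" --pt "-0.032 -0.04 -0.004 0" --pt "-0.032 -0.04 -0.004 0" --pt "-0.032 -0.04 -0.004 0" --pt "-0.032 -0.04 -0.004 0" --pt "-0.032 -0.04 -0.004 0" --pt "-0.032 -0.04 -0.004 0" --pt "-0.032 -0.04 -0.004 0" --pt "-0.032 -0.04 -0.004 0" --pt "-0.032 -0.04 -0.004 0" --pt "0 0 0 0.17" --pt "0 0 0 0.17" --pt "0 0 0 0.17" --pt "0 0 0 0.17"

```text
time_s: 3.2
ee_pos: [0.4421, -0.2735, 0.2695]
eef_rot: [3.142, 0.0, 2.076]
force: [-0.8, -0.0, 0.2]
grip_width: 0.0938
grip_force: 0.0
```

Request:
move_arm --pt "0 0 0 0.17" --pt "0 0 0 0.17" --pt "0 0 0 0.17" --pt "0 0 0 0" --grip 0

```text
time_s: 3.7
ee_pos: [0.4421, -0.2734, 0.2694]
eef_rot: [-3.142, 0.0, 1.573]
force: [0.6, -0.2, 0.9]
grip_width: 0.0573
grip_force: 0.0
```

```bash
cat >> h.py <<'E'
def pose():
    o=telemetry.get_obs();T=np.eye(4);T[:3,:3]=R.from_euler('xyz',o["eef_rot"]).as_matrix();T[:3,3]=o["ee_pos"];return T
def wray(T,px):
    m=cams.camera_model("wrist");K=np.array(m["intrinsics"])
    u=(np.array(px)-K[:2,2])/K[0,0];r=np.hypot(*u);s=np.sin(r)/max(r,1e-9)
    d=np.array([u[0]*s,-u[1]*s,-np.cos(r)]);C=T@np.array(m["T_tool_cam"]);return C[:3,3],C[:3,:3]@d
def watz(T,px,z):
    o,d=wray(T,px);return o+d*(z-o[2])/d[2]
def wpx(T,P):
    m=cams.camera_model("wrist");K=np.array(m["intrinsics"])
    p=np.linalg.inv(T@np.array(m["T_tool_cam"]))@np.r_[P,1.];a=np.array([p[0],-p[1]]);h=np.hypot(*a)
    return K[:2,2]+a/h*np.arctan2(h,-p[2])*K[0,0]
E
python3 - <<'E'
from h import *
T=pose();a=cams.camera("wrist");cv2.imwrite("pics/c.png",cv2.resize(a,(800,600),interpolation=cv2.INTER_CUBIC));np.save("Tc",T)
o=telemetry.get_obs();print(o["ee_pos"],o["eef_rot"],o["force"],o["qpos"])
for q,z in(("chest",0),("slot_left",.075),("slot_middle",.075),("slot_right",.075),("bolt_knob",.094),("candle",.075)):
    for r in nets.mark_of("wrist",q)[:2]:print(q,round(r["conf"],2),np.round(r["centre"],1),np.round(watz(T,r["centre"],z),4))
E
```

```text
[ 0.44213869 -0.27339835  0.26947315] [ 3.14155536e+00 -1.23753639e-06  1.57553159e+00] [-0.51803007  0.07281029  0.07603883] [-6.24282687e-01  1.89544662e-01  1.50926390e+00  2.31307256e-05
  1.44275467e+00 -6.29020903e-01]
chest 0.89 [266.3 142.2] [ 0.4579 -0.2319  0.    ]
slot_left 0.65 [270.6 107.1] [ 0.4605 -0.1826  0.075 ]
slot_middle 0.88 [266.  146.7] [ 0.4551 -0.2326  0.075 ]
slot_middle 0.61 [322.5 118.3] [ 0.5265 -0.195   0.075 ]
slot_right 0.92 [269.8 178.5] [ 0.4603 -0.2733  0.075 ]
bolt_knob 0.81 [268.4 224.3] [ 0.4584 -0.3286  0.094 ]
candle 0.61 [324.8 120.2] [ 0.5295 -0.1973  0.075 ]
```

View pics/c.png

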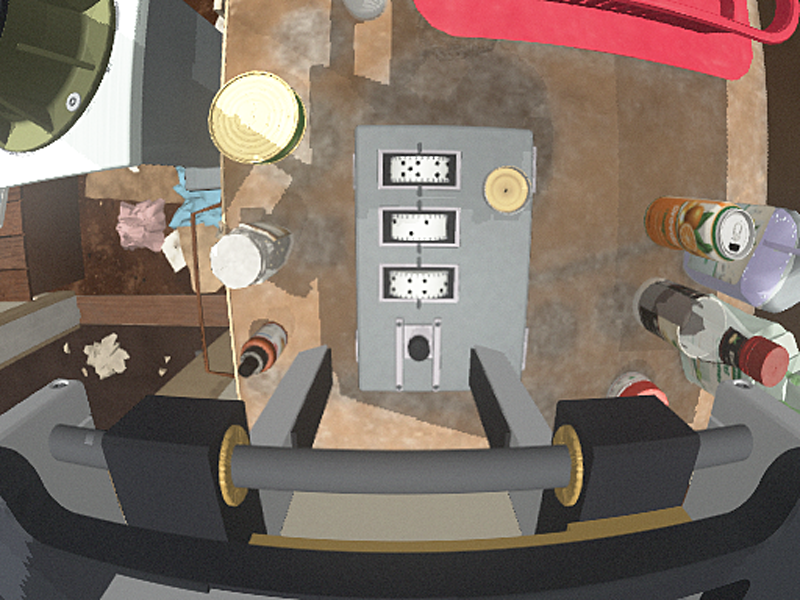

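The wrist view shows the chest nearly square to the tool, with the wheels at (419,169), (418,227) and (418,285), the knob at (418,347) and the candle at (506,189). The left wheel shows many pips, so I'll go closer to read them.

Request:
move_arm --pt "-0.011 0.006 0.037 0" --pt "-0.011 0.006 0.037 0" --pt "-0.01 0.005 0.036 0" --pt "0 0 0 0" --pt "0 0 0 0" --grip 0

```text
time_s: 4.68
ee_pos: [0.4595, -0.3054, 0.161]
eef_rot: [3.14, 0.001, 1.572]
force: [-0.1, -0.3, -0.6]
grip_width: 0.0005
grip_force: 0.0
```

```bash
python3 - <<'E'
from h import *
Tc=np.load("Tc.npy");s=512/800
for p,z in(((419,169),.094),((418,227),.094),((418,285),.094),((418,347),.103),((357,126),.075),((359,390),.075),((531,129),.075),((526,390),.075)):print(p,np.round(watz(Tc,np.array(p)*s,z),4))
T=pose();a=cams.camera("wrist");np.save("Td",T)
cv2.imwrite("pics/d.png",cv2.resize(a[20:245,140:440],(800,600),interpolation=cv2.INTER_CUBIC))
o=telemetry.get_obs();print(o["ee_pos"],o["eef_rot"],o["force"])
for q,z in(("chest",0),("slot_left",.075),("slot_middle",.075),("slot_right",.075),("bolt_knob",.094),("candle",.075)):
    for r in nets.mark_of("wrist",q)[:1]:print(q,round(r["conf"],2),np.round(r["centre"],1),np.round(watz(T,r["centre"],z),4))
E
```

```text
(419, 169) [ 0.4567 -0.1849  0.094 ]
(418, 227) [ 0.4562 -0.2293  0.094 ]
(418, 285) [ 0.4566 -0.2746  0.094 ]
(418, 347) [ 0.4569 -0.3225  0.103 ]
(357, 126) [ 0.4081 -0.1488  0.075 ]
(359, 390) [ 0.4066 -0.3729  0.075 ]
(531, 129) [ 0.5489 -0.1475  0.075 ]
(526, 390) [ 0.5567 -0.3743  0.075 ]
[ 0.45965815 -0.30549792  0.16129346] [3.13965517e+00 1.41829053e-03 1.57225538e+00] [ 0.23339539 -1.14713505  0.42963184]
chest 0.9 [254.9 118.8] [ 0.4589 -0.23    0.    ]
slot_left 0.6 [258.1  66.8] [ 0.4619 -0.1838  0.075 ]
slot_middle 0.58 [250.4 118.7] [ 0.4552 -0.2307  0.075 ]
slot_right 0.66 [254.7 166.6] [ 0.459  -0.2738  0.075 ]
bolt_knob 0.75 [251.2 230. ] [ 0.456  -0.3274  0.094 ]
candle 0.62 [334.1  81.4] [ 0.5303 -0.1947  0.075 ]
```

View pics/d.png

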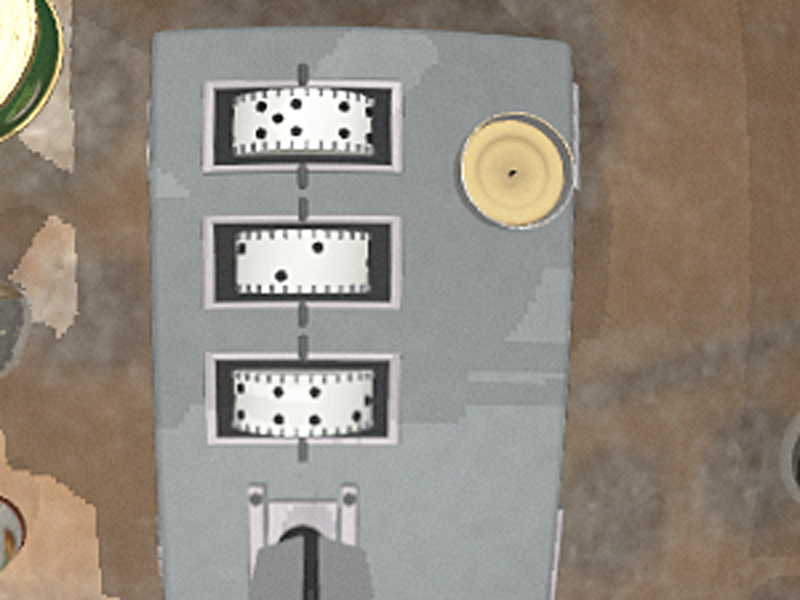

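Close-up reading:
- **Middle:** 2 pips, centred.
- **Right:** 4 pips about centred (297,405). It needs roughly +60°, which brings up the five from the left.
- **Left:** 5 pips at (278,119), left of the crown mark at 303, so about -0.34 rad. It needs about -1.75 rad, i.e. the top rolled 45 mm towards -x.

I'll go to the left wheel and feel for its crown.

Request:
move_arm --pt "0.04 0.002 0 0" --pt "0.041 0.002 0.01 0" --pt "0.041 0.002 0.025 0" --pt "0 0 0.019 0" --pt "0 0 0 0" --pt "0 0 0 0" --grip 0

```text
time_s: 5.78
ee_pos: [0.4654, -0.1839, 0.1063]
eef_rot: [3.141, 0.001, 1.571]
force: [0.1, 0.7, 0.5]
grip_width: 0.0005
grip_force: 0.0
```

Request:
move_arm --pt "0 0 0.003 0" --pt "0 0 0 0"

```text
time_s: 6.02
ee_pos: [0.4651, -0.1836, 0.1026]
eef_rot: [3.141, 0.0, 1.571]
force: [-0.1, -0.6, 0.5]
grip_width: 0.0004
grip_force: 0.0
```

Request:
move_arm --pt "0 0 0.003 0" --pt "0 0 0 0"

```text
time_s: 6.28
ee_pos: [0.465, -0.1834, 0.0993]
eef_rot: [-3.141, -0.0, 1.572]
force: [0.2, -0.7, -0.0]
grip_width: 0.0006
grip_force: 0.0
```

Request:
move_arm --pt "0 0 0.003 0" --pt "0 0 0 0"

```text
time_s: 6.52
ee_pos: [0.4649, -0.1833, 0.0962]
eef_rot: [-3.141, -0.0, 1.572]
force: [0.3, -0.0, 0.4]
grip_width: 0.0
grip_force: 0.0
```

Request:
move_arm --pt "0 0 0.003 0" --pt "0 0 0 0"

```text
time_s: 6.78
ee_pos: [0.465, -0.1833, 0.0932]
eef_rot: [-3.141, -0.0, 1.572]
force: [-0.2, -0.9, 0.2]
grip_width: 0.0001
grip_force: 0.0
```

Request:
move_arm --pt "0 0 0.003 0" --pt "0 0 0 0"

```text
time_s: 7.02
ee_pos: [0.4649, -0.1833, 0.0902]
eef_rot: [-3.141, -0.0, 1.572]
force: [0.2, 1.3, -0.1]
grip_width: 0.0002
grip_force: 0.0
```

Request:
move_arm --pt "0 0 0.003 0" --pt "0 0 0 0"

```text
time_s: 7.28
ee_pos: [0.4652, -0.1834, 0.0875]
eef_rot: [3.141, 0.0, 1.572]
force: [0.3, 0.1, 2.9]
grip_width: 0.0008
grip_force: 1.4
```

Request:
move_arm --pt "0 0 0.003 0" --pt "0 0 0 0"

```text
time_s: 7.52
ee_pos: [0.4652, -0.1835, 0.0845]
eef_rot: [3.141, 0.0, 1.572]
force: [-0.7, -0.5, 5.3]
grip_width: 0.0006
grip_force: 2.6
```

Request:
move_arm --pt "0 0 0.0008 0" --pt "0 -0.003 0 0" --pt "0 -0.003 0 0" --pt "0 -0.003 0 0" --pt "0 -0.003 0 0" --pt "0 -0.003 0 0" --pt "0 0 0 0"

```text
time_s: 8.4
ee_pos: [0.4503, -0.1835, 0.0841]
eef_rot: [3.141, 0.0, 1.572]
force: [-0.5, 0.1, 5.6]
grip_width: 0.0002
grip_force: 3.1
```

Request:
move_arm --pt "0 0 -0.02 0" --pt "-0.045 0 -0.03 0" --pt "-0.045 0.005 -0.025 0" --pt "0 0 0 0" --pt "0 0 0 0"

```text
time_s: 9.02
ee_pos: [0.4547, -0.2728, 0.1577]
eef_rot: [-3.14, -0.001, 1.572]
force: [0.3, 0.6, -0.3]
grip_width: 0.0002
grip_force: 0.0
```

```bash
cat > look.py <<'E'
import sys;from h import *
T=pose();a=cams.camera("wrist");print(T[:3,3])
c=wpx(T,[.458,-.23,.09]);x,y=int(c[0]-60),int(c[1]-85);x,y=max(x,0),max(y,0)
print("crop",x,y)
cv2.imwrite(sys.argv[1],cv2.resize(a[y:y+150,x:x+120],(480,600),interpolation=cv2.INTER_CUBIC))
for n,dy in(("L",.046),("M",0),("R",-.046)):
    print(n,[np.round((wpx(T,[.458+26e-3*np.sin(t),-.23+dy,.0625+.026*np.cos(t)])-[x,y])*4).tolist() for t in(-.5,0,.5)])
E
python3 look.py pics/e.png
```

```text
[ 0.45469666 -0.27277148  0.15769529]
crop 199 71
L [[182.0, 125.0], [242.0, 124.0], [301.0, 125.0]]
M [[183.0, 341.0], [242.0, 343.0], [300.0, 341.0]]
R [[184.0, 549.0], [241.0, 553.0], [297.0, 549.0]]
```

View pics/e.png

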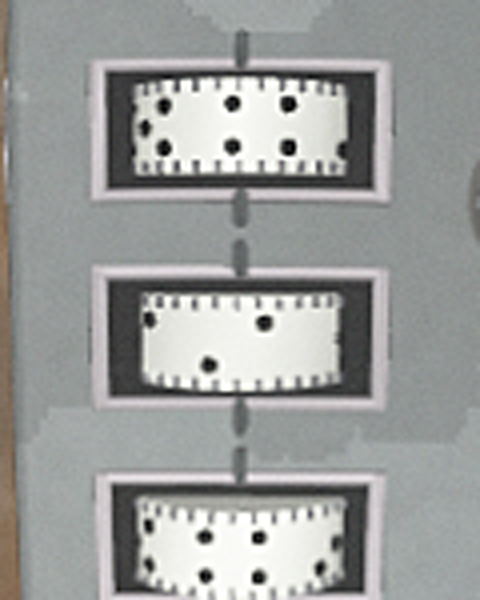

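Left wheel: the four is now at about +0.16 rad (columns 233 and 288, crown mark 241). It needs another -1.21 rad, about 31.5 mm, so I'll do two more strokes.

Request:
move_arm --pt "0.045 0.005 0 0" --pt "0.044 0.006 0.03 0" --pt "0 0 0.03 0" --pt "0 0 0.007 0" --pt "0 0 0.003 0" --pt "0 0 0.0035 0" --pt "0 0 0 0"

```text
time_s: 9.95
ee_pos: [0.4664, -0.1847, 0.0858]
eef_rot: [3.14, 0.0, 1.571]
force: [0.9, 1.2, 4.6]
grip_width: 0.0004
grip_force: 1.9
```

Request:
move_arm --pt "0 -0.003 0 0" --pt "0 -0.003 0 0" --pt "0 -0.003 0 0" --pt "0 -0.0035 0 0" --pt "0 -0.0035 0 0" --pt "0 0 0 0" --pt "0 0 -0.009 0" --pt "0 0.016 0 0" --pt "0 0 0.006 0" --pt "0 0 0.003 0" --pt "0 0 0 0"

```text
time_s: 11.32
ee_pos: [0.466, -0.1845, 0.0852]
eef_rot: [3.141, 0.0, 1.572]
force: [2.6, -0.4, 5.3]
grip_width: 0.0004
grip_force: 2.5
```

Request:
move_arm --pt "0 -0.003 0 0" --pt "0 -0.003 0 0" --pt "0 -0.003 0 0" --pt "0 -0.0035 0 0" --pt "0 -0.0035 0 0" --pt "0 0 0 0"

```text
time_s: 12.08
ee_pos: [0.4494, -0.1844, 0.0852]
eef_rot: [-3.141, -0.0, 1.572]
force: [-0.8, -1.1, 5.3]
grip_width: 0.0001
grip_force: 2.6
```

Request:
move_arm --pt "0 0 -0.02 0" --pt "-0.045 0 -0.03 0" --pt "-0.045 0.005 -0.025 0" --pt "0 0 0 0" --pt "0 0 0 0"

```text
time_s: 12.7
ee_pos: [0.4543, -0.2737, 0.1591]
eef_rot: [-3.14, -0.001, 1.572]
force: [-0.1, -0.3, -0.0]
grip_width: 0.0009
grip_force: 0.0
```

```bash
python3 look.py pics/f.png
```

```text
[ 0.45434966 -0.27368088  0.15906757]
crop 199 70
L [[184.0, 125.0], [244.0, 124.0], [303.0, 125.0]]
M [[185.0, 340.0], [243.0, 342.0], [301.0, 340.0]]
R [[186.0, 547.0], [243.0, 551.0], [299.0, 547.0]]
```

View pics/f.png

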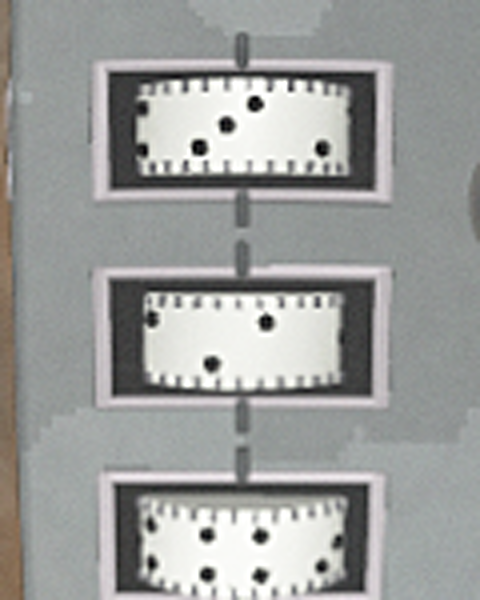

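Left wheel: the three is centred at 228 against the mark at 242, about -0.11 rad, so I'll nudge it +2.7 mm. Middle is still 2. Right needs about +28.5 mm.

Request:
move_arm --pt "0.045 0.001 0 0" --pt "0.045 0.001 0.03 0" --pt "0 0 0.03 0" --pt "0 0 0.008 0" --pt "0 0 0.003 0" --pt "0 0 0.0038 0" --pt "0 0 0 0"

```text
time_s: 13.62
ee_pos: [0.4573, -0.1846, 0.0859]
eef_rot: [3.141, 0.0, 1.571]
force: [-1.8, 2.4, 4.4]
grip_width: 0.0006
grip_force: 2.5
```

Request:
move_arm --pt "0 0.0014 0 0" --pt "0 0.0014 0 0" --pt "0 0 0 0"

```text
time_s: 14.0
ee_pos: [0.4602, -0.1846, 0.0858]
eef_rot: [3.141, 0.0, 1.572]
force: [-0.8, 1.2, 5.4]
grip_width: 0.0004
grip_force: 2.5
```

Request:
move_arm --pt "0 0 -0.02 0" --pt "-0.046 -0.004 -0.004 0" --pt "-0.046 -0.0055 0 0" --pt "0 0 0.003 0" --pt "0 0 0 0"

```text
time_s: 14.62
ee_pos: [0.4503, -0.2761, 0.1059]
eef_rot: [-3.141, -0.0, 1.571]
force: [0.2, 0.2, 0.2]
grip_width: 0.0002
grip_force: 0.0
```

Request:
move_arm --pt "0 0 0.004 0" --pt "0 0 0 0"

```text
time_s: 14.88
ee_pos: [0.4505, -0.2757, 0.1021]
eef_rot: [-3.141, -0.0, 1.573]
force: [-0.3, 0.4, 0.5]
grip_width: 0.0006
grip_force: 0.0
```

Request:
move_arm --pt "0 0 0.003 0" --pt "0 0 0 0"

```text
time_s: 15.12
ee_pos: [0.4504, -0.2762, 0.0991]
eef_rot: [-3.141, -0.0, 1.572]
force: [-0.3, 0.7, 0.5]
grip_width: 0.0004
grip_force: 0.0
```

Request:
move_arm --pt "0 0 0.003 0" --pt "0 0 0 0"

```text
time_s: 15.38
ee_pos: [0.4504, -0.2763, 0.0961]
eef_rot: [-3.141, -0.0, 1.572]
force: [-0.8, -0.8, 0.4]
grip_width: 0.0004
grip_force: 0.0
```

Request:
move_arm --pt "0 0 0.003 0" --pt "0 0 0 0"

```text
time_s: 15.62
ee_pos: [0.4504, -0.2764, 0.0931]
eef_rot: [-3.141, -0.0, 1.572]
force: [0.2, 0.6, -0.6]
grip_width: 0.0004
grip_force: 0.0
```

Request:
move_arm --pt "0 0 0.003 0" --pt "0 0 0 0"

```text
time_s: 15.88
ee_pos: [0.4505, -0.2764, 0.0903]
eef_rot: [3.141, 0.0, 1.572]
force: [0.7, -0.8, 2.5]
grip_width: 0.0002
grip_force: 0.7
```

Request:
move_arm --pt "0 0 0.0032 0" --pt "0 0 0 0"

```text
time_s: 16.12
ee_pos: [0.4505, -0.2765, 0.0872]
eef_rot: [3.141, 0.0, 1.572]
force: [-0.4, 0.9, 5.5]
grip_width: 0.0003
grip_force: 2.1
```

Request:
move_arm --pt "0 0.003 0 0" --pt "0 0.003 0 0" --pt "0 0.003 0 0" --pt "0 0.003 0 0" --pt "0 0.002 0 0" --pt "0 0 0 0"

```text
time_s: 16.88
ee_pos: [0.4648, -0.2764, 0.0872]
eef_rot: [3.141, 0.0, 1.572]
force: [1.8, -0.5, 3.4]
grip_width: 0.0001
grip_force: 2.0
```

Request:
move_arm --pt "0 0 -0.009 0" --pt "0 -0.014 0 0" --pt "0 0 0.006 0" --pt "0 0 0.003 0" --pt "0 0 0 0"

```text
time_s: 17.5
ee_pos: [0.4503, -0.2764, 0.0869]
eef_rot: [-3.141, -0.0, 1.572]
force: [-3.6, -0.2, 4.2]
grip_width: 0.0005
grip_force: 2.4
```

Request:
move_arm --pt "0 0.003 0 0" --pt "0 0.003 0 0" --pt "0 0.003 0 0" --pt "0 0.003 0 0" --pt "0 0.002 0 0" --pt "0 0 0 0"

```text
time_s: 18.25
ee_pos: [0.4648, -0.2764, 0.0872]
eef_rot: [3.141, 0.0, 1.572]
force: [0.0, 0.1, 3.1]
grip_width: 0.0002
grip_force: 2.0
```

Request:
move_arm --pt "0 0 -0.02 0" --pt "-0.01 -0.005 -0.03 0" --pt "-0.01 -0.005 -0.02 0" --pt "0 0 0 0" --pt "0 0 0 0"

```text
time_s: 18.88
ee_pos: [0.4542, -0.2958, 0.1559]
eef_rot: [-3.14, -0.001, 1.572]
force: [0.7, -0.4, -0.3]
grip_width: 0.0004
grip_force: 0.0
```

```bash
python3 look.py pics/g.png
```

```text
[ 0.4542158  -0.2958332   0.15593019]
crop 200 44
L [[180.0, 124.0], [241.0, 122.0], [300.0, 125.0]]
M [[180.0, 341.0], [240.0, 341.0], [300.0, 341.0]]
R [[181.0, 556.0], [240.0, 559.0], [297.0, 556.0]]
```

View pics/g.png

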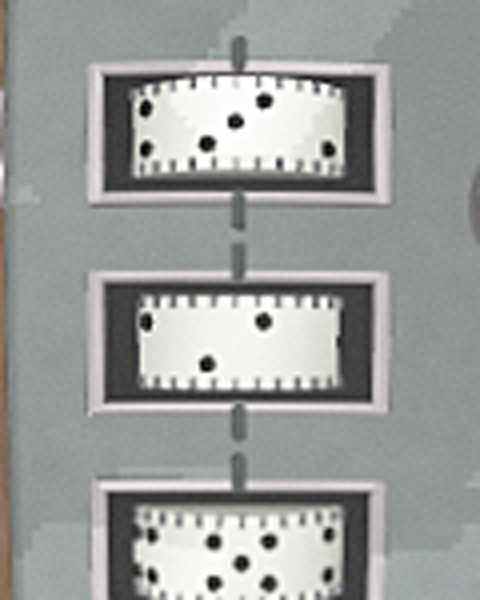

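3-2-5 is set: left is centred at 236, middle at 236 and right at 241, against the mark at 239. Next, the bolt knob.

Request:
move_arm --pt "-0.015 0.0015 0 0" --pt "-0.015 0.0015 0 0" --pt "0 0 0 0" --pt "0 0 0 0" --pt "0 0 0.02 0" --pt "0 0 0.02 0" --pt "0 0 0.02 0" --pt "0 0 0.008 0" --pt "0 0 0 0" --grip 0.48

```text
time_s: 20.05
ee_pos: [0.4575, -0.3262, 0.0892]
eef_rot: [-3.141, -0.0, 1.572]
force: [0.3, 0.1, 0.3]
grip_width: 0.0451
grip_force: 0.0
```

Request:
move_arm --pt "0 0 0 0" --pt "0 0 0 0" --pt "0 0 0 0" --pt "0 0 0 0" --pt "0 0 0 0" --grip 0 --force 20

```text
time_s: 20.68
ee_pos: [0.4569, -0.3265, 0.0895]
eef_rot: [-3.14, -0.0, 1.572]
force: [-5.9, 1.0, 4.6]
grip_width: 0.0175
grip_force: 20.0
```

Gripped at about 18 mm, which matches the knob. Now I'll pull.

Request:
move_arm --pt "-0.004 0 0 0" --pt "-0.004 0 0 0" --pt "-0.004 0 0 0" --pt "-0.004 0 0 0" --pt "0 0 0 0"

```text
time_s: 21.3
ee_pos: [0.4569, -0.3425, 0.0895]
eef_rot: [-3.14, -0.0, 1.572]
force: [-6.6, 1.2, 5.5]
grip_width: 0.0175
grip_force: 20.0
```

Request:
move_arm --pt "-0.004 0 0 0" --pt "-0.003 0 0 0" --pt "-0.002 0 0 0" --pt "-0.001 0 0 0" --pt "0 0 0 0" --pt "0 0 0 0"

```text
time_s: 22.05
ee_pos: [0.4569, -0.3517, 0.0895]
eef_rot: [-3.14, -0.002, 1.572]
force: [-5.7, 7.0, 8.1]
grip_width: 0.0174
grip_force: 20.0
```

Request:
move_arm --pt "0 0 0 0" --pt "0 0 0 0" --pt "0 0 0 0" --pt "0 0 0 0" --pt "0 0 0 0" --pt "0 0 -0.02 0" --pt "0 0 -0.03 0" --pt "0 0 -0.03 0" --pt "0 0 0 0" --pt "0 0 0 0" --grip 0.48

```text
time_s: 23.3
ee_pos: [0.4572, -0.3522, 0.1682]
eef_rot: [-3.141, -0.001, 1.572]
force: [0.1, -0.5, -0.4]
grip_width: 0.0452
grip_force: 0.0
```

```bash
python3 - <<'E'
from h import *
T=pose();a=cams.camera("wrist");print(T[:3,3])
for r in nets.mark_of("wrist","bolt_knob")[:2]:print(r,watz(T,r["centre"],.094))
cv2.imwrite("pics/h.png",cv2.resize(a[30:300,80:440],(800,600),interpolation=cv2.INTER_CUBIC))
E
```

```text
[ 0.45723214 -0.35215173  0.16819346]
{'centre': [255.1, 205.9], 'conf': 0.6} [ 0.4569398  -0.35381967  0.094     ]
```

View pics/h.png

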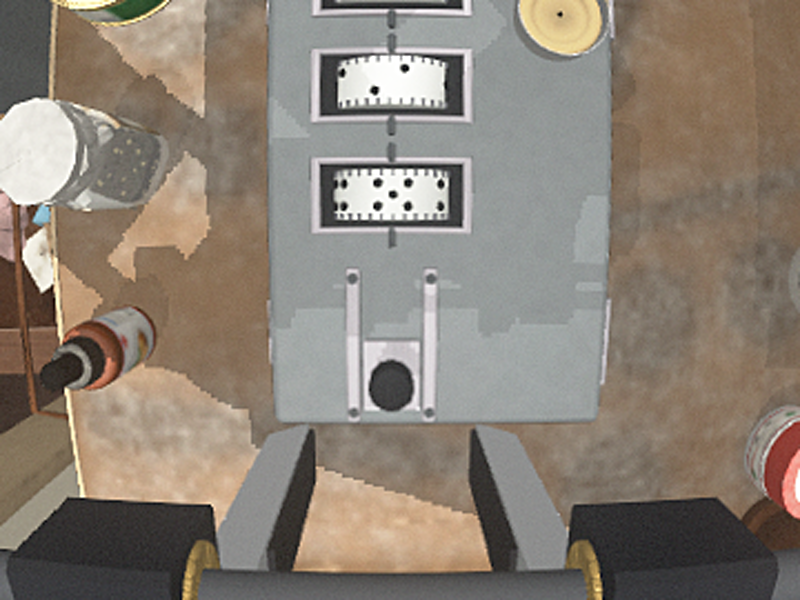

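The knob at (391,385) is at the right end of its rails. The middle and right wheels still show 2 and 5, and nothing is touching.

```bash
python3 -c "from station import hand_in;print(hand_in())"
```

```text
the job is handed in; nothing more can be done
None
```

The job is handed in: the wheels were set to 3-2-5, the bolt was drawn about 25 mm to its stop and released, and the arm was clear of everything; the hand-in returned no verdict, and the left wheel was last checked before the pull.

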